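Hang the hook-on sieve in the notched rim of the tilting sample bin

TASK

First swing the tin bin, which has been left tipped forward, back upright against its stop while the sieve still stands where it is. Then lift the brass hook-on sieve by its handle block and hang it inside the bin with its bent lip over the front rim, sliding it gently along the rim strip until the lip drops fully home into the strip's notch, and let go of it there. Never bear hard on the bin with the sieve, leave the bin upright, and do not disturb the galena, the crucibles or the scoop.

Things in the scene. Friction and masses are not known exactly. Their poses are not given: they have to be found in the camera images.
- bin (a joint): Forward tilt (rad) of the tin bin on its side pins: 0 = upright on its stop, more (to 0.5) = front rim tipped down toward the robot. Starts between 0.22 and 0.42. The stiff hinge stays where it is put and takes 0.9 N m to turn: about 15 N down on the rear ledge swings it upright, about 12 N down on the front rim tips it forward again.
- bin_pin (a point): Middle of the bin's pin axis, inside the bin, midway between front and rear walls, 95 mm above the counter; the axis is its y. Turns with the bin: x = front to rear, z = up out of the bin. The open-topped bin is 150 mm (x) by 220 mm (y) by 115 mm tall, its rim 55 mm above the pins, its inner floor 56 mm below. It stands in a fixed cradle with a post outside each side wall.
- bin_rim (a point): Middle of the front rim's crest (axes as bin_pin), 72 mm in front of the pin axis, 150 mm above the counter when upright. Wall and crest are 6 mm thick, 3 mm either side of this point. The crest is a 280 mm steel strip (shifts along the rim if pushed over 15 N) with one notch 41 mm wide, 8 mm deep. The notch's middle is up to 26 mm to either side of this point, unmeasured: look or feel.
- bin_ledge (a point): Middle of the upper face of the flat ledge, 25 mm wide (bin x) and 220 mm long, along the inside of the bin's rear rim, level with the front crest; axes as bin_pin, 62.5 mm behind and 55 mm above the pin axis. Good to press down on to swing the bin upright.
- sieve_grip (a point): Centre of the sieve's handle block: wood, 14 mm (x) by 30 mm (y) by 48 mm tall, centre 110 mm above the sieve's underside. The 260 g sieve stands on the counter: a brass cup 76 mm across, 40 mm tall, centred 47 mm to +x of the handle; a flat strap rises from the cup's -x side and folds over to -x into a bent lip. z is up. The cup goes inside the bin, the lip outside its front wall.
- sieve_lip (a point): Middle of the underside of the lip's fold, 28 mm straight below sieve_grip, 82 mm above the sieve's underside; same axes. The fold is 36 mm wide (y). The opening under it is 10 mm (5 mm either side in x), between the strap on the cup's side and the lip, which reaches 20 mm further down on the outside. Home in the notch, this point is 8 mm below the crest.
- sieve: The whole hook-on sieve; origin at the centre of the cup's underside, 47 mm to +x of sieve_grip and 110 mm below it; same axes.
- galena: Bystander: grey angular lump of ore about 75 x 55 x 55 mm, origin at the centre of its underside.
- crucible_a: Bystander: pale buff fire clay crucible, 64 mm across the mouth, 70 mm tall, origin at the centre of its underside.
- crucible_b: Bystander: a second crucible, the same.
- scoop: Bystander: steel sample scoop with a dented lip and wooden handle, 240 mm long, 56 mm wide, 29 mm high, lying on the counter; origin at the back end of the blade.
Things that resemble listed ones, but are neither listed nor needed, are in the scene too. What is meant by the sieve is not pink, and is the larger of those in its own colour.

How it is judged:
By the outcome, as a careful person would: the job done as asked, in the order asked, and still so for the second after the job is handed in, with the robot touching nothing.
It also fails if it takes over 70 s, if anything falls off the work surface, if the arm or the gripper's body presses on something with over 40 N, if the wrist force passes 120 N, or if a joint passes its speed limit or range.

ROBOT

A 7-joint arm with a two-finger parallel gripper is mounted at the origin on the work surface. World frame = base frame: x ahead of the robot, y to its left, z up, the work surface at z = 0. Lengths are in m, angles in rad, forces in N, time in s.
With the tool pointing down it reaches from about 0.35 to 0.9 m from the base axis. Payload 19.9 kg.
Tool frame: the origin (TCP) lies at the very end of the fingers, on their centre line; the grasp point (between the pads) lies 19 mm behind it; y points along the fingers, z is the direction in which the jaws open and shut, and the axes are right-handed (so a half turn about y gives the same grasp; the last joint's range is limited). The gripper opens to 94 mm and grips with 3 to 60 N. Pads are 16 mm wide; open, the fingers measure 119 mm over their backs; the gripper's body (75 mm by 177 mm) begins 78 mm behind the grasp point.
Start: joints at [1.077, 0.417, -0.01, 1.614, 0.005, 1.111, -0.053], TCP at [0.273, -0.562, 0.205] pointing down, gripper open.
Joint ranges: [-2.81, 2.81], [-0.39, 2.02], [-1.27, 1.25], [0.06, 2.57], [-1.19, 4.33], [0.19, 2], [-2.82, 2.82]. Speed limits (rad/s): [1.89, 1.89, 2.39, 2.39, 3.01, 3.01, 3.01].

INTERFACE

Orientations are given as a rotation vector (axis times angle).
In Python, from plant import r, claw, cams, sign_off, spotter gives the robot as it stands. Calls block until the motion is done:
- r.move_pose(position, orientation): joint-space move of the TCP to a pose.
- r.line_to(position, attitude=None, feed=0.15): straight line of the TCP; attitude=None keeps the orientation; feed is the mean speed in m/s.
- r.set_joints(angles): joint-space move.
- claw.set_gripper(opening, f_grip=None): finger opening in m; f_grip is the grip in N (None keeps the last); returns when the fingers have stopped.
- r.pause(seconds).
- r.solve_ik(position, orientation): joint angles nearest the present ones, or None.
- r.sense(): the state.
- cams.grab_frame(name): name is "scene" or "top" or "wrist"; returns (picture, depth): 400x640x3 uint8, blue, green, red; 400x640 float32, m along the optical axis (not along the pixel's ray), 0 where there is no reading.
- cams.calibration(name): a dict with "fovy" (degrees; the focal length in pixels is half the picture's height over the tangent of half this angle, whatever the lens; pixels are square), "cx", "cy" (the principal point, pixels), "T" (4x4, takes a point from camera to world coordinates). Camera axes: x right, y down, z forward; pixel columns grow to the right and rows downward; lengths in m; the calibration is good to about 2 mm. A picture is of the moment at which its call begins: read the wrist's pose just before it. calibration takes no time and is no camera call; for the wrist camera it gives the pose at the moment of the call.
A pose or a line that the arm cannot do raises r.MotionError and nothing moves.
- sign_off(): hands the job in, once; it reports no verdict.
Trained networks look in the newest picture that a camera, given by its name, has taken for a name from the list of things; names that differ only in an ending like _2 or _b are one class to them, and where a whole thing is asked for, a point or a joint stands for the part that bears it (a point fixed in the world has none). Each returns a list of dicts, best first, with "score" (0 to 1); they miss things now and then, are a little off and sometimes report something else, mostly with a low value. They report only what shows in the picture. A call takes as long as a camera call. They do not tell look-alikes from the thing itself.
- spotter.masks_of(camera, query): "mask" (400x640 bool, what is visible of it) and "bbox" ([left, top, right, bottom] in pixels, round what is visible of it).
The state is a dict: "t": time; "joint_pos": joint angles; "qd": joint speeds; "effort": joint torques, N m; "eef_pos": TCP position; "eef_rot": TCP orientation; "force": force on the tool from outside, world axes, zero at the start; "ft_torque": the same for the moment, N m; "grip_width": finger opening in m.
Only numpy, scipy, OpenCV 4.12 (cv2) and the standard library are available. Lean on these libraries where they do the work, as an engineer would, in place of code of your own. Each camera call takes 0.05 s, during which the arm holds its last target.

## Working session

There is one attempt and no reset: what is moved stays moved. The work goes in short steps, each a Python script; the robot and the scene stay as the last script left them, time stands still between calls to the robot, and variables do not carry over. Pictures are saved under pics/ and viewed, and the job is handed in when it is done.

```bash
ls; mkdir -p pics
python3 - <<'E'
from plant import r,claw,cams,sign_off,spotter
import cv2,numpy as np
s=r.sense(); print(s)
for n in ["scene","top","wrist"]:
    p,d=cams.grab_frame(n); cv2.imwrite(f"pics/{n}0.png",p); np.save(f"pics/{n}0.npy",d)
    c=cams.calibration(n); print(n,c["fovy"],c["cx"],c["cy"],np.round(c["T"],4).tolist())
for n in ["scene","top"]:
  for q in ["sieve","bin","scoop","galena","crucible_a"]:
    for m in spotter.masks_of(n,q): print(n,q,round(m["score"],2),m["bbox"])
E
```

```text
pics
{'t': 0.0, 'joint_pos': array([ 1.07651308,  0.41797713, -0.01033212,  1.61414989,  0.00472489,
        1.11066612, -0.05301714]), 'qd': array([-0.00042968, -0.00091367, -0.00059295,  0.0008506 , -0.00028276,
        0.0007664 , -0.0002334 ]), 'effort': array([-2.01736737e-03, -8.51249385e+01,  6.37355447e-01, -4.25986004e+01,
       -4.89120197e-02,  1.86972722e-02,  5.40880433e-05]), 'eef_pos': array([ 0.27326134, -0.56170102,  0.20483339]), 'eef_rot': array([-0.45420733,  1.97131946, -1.96905416]), 'force': array([ 0.39961051, -0.40039282, -0.69083392]), 'ft_torque': array([-0.02630316,  0.0068434 ,  0.00103493]), 'grip_width': 0.09425182196630463}
scene 57.69364148409199 321.34727456755735 194.3117135747016 [[-0.1282, 0.6602, -0.7401, 1.2849], [0.9916, 0.0719, -0.1076, 0.0643], [-0.0178, -0.7477, -0.6638, 0.7804], [0.0, 0.0, 0.0, 1.0]]
top 42.99298727887668 322.57414077096234 202.37054780841973 [[-0.014, -0.9835, 0.1806, 0.2956], [-0.9999, 0.0139, -0.0017, -0.0459], [-0.0008, -0.1806, -0.9835, 1.3659], [0.0, 0.0, 0.0, 1.0]]
wrist 59.22082265236781 318.67538658218456 193.0444
[... 272 characters left out ...]
216.6]
scene bin 0.96 [283.1, 175.6, 392.0, 247.4]
scene scoop 0.69 [357.4, 166.7, 375.3, 180.1]
scene scoop 0.62 [419.5, 250.5, 477.6, 305.9]
scene galena 0.63 [436.7, 194.7, 459.4, 222.9]
scene crucible_a 0.97 [198.4, 219.3, 223.8, 249.7]
scene crucible_a 0.58 [355.0, 169.3, 373.3, 177.5]
top sieve 0.9 [373.4, 193.4, 401.3, 225.6]
top sieve 0.68 [459.1, 170.6, 508.9, 209.4]
top sieve 0.56 [414.4, 190.7, 443.8, 231.5]
top bin 0.57 [246.3, 152.2, 356.2, 218.4]
top scoop 0.93 [166.5, 117.4, 227.0, 185.9]
top galena 0.69 [172.9, 215.0, 197.2, 251.1]
top crucible_a 0.89 [417.9, 148.7, 444.2, 174.2]
top crucible_a 0.81 [265.8, 252.5, 290.0, 277.3]
top crucible_a 0.21 [415.0, 197.8, 445.3, 230.2]
```

View pics/top0.png

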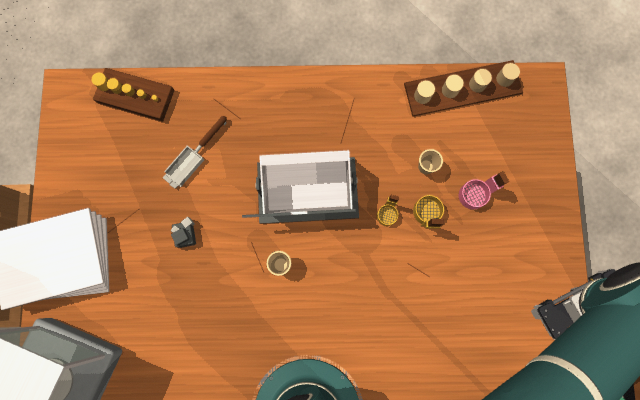

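View pics/scene0.png

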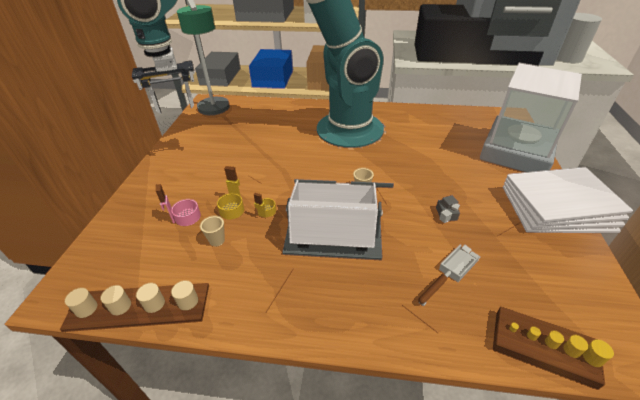

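Run:
```python
import cv2
a=cv2.imread("pics/top0.png")[130:290,150:530]; cv2.imwrite("pics/top0c.png",cv2.resize(a,None,fx=2.1,fy=2.1,interpolation=cv2.INTER_CUBIC))
a=cv2.imread("pics/scene0.png")[150:320,140:490]; cv2.imwrite("pics/scene0c.png",cv2.resize(a,None,fx=2.2,fy=2.2,interpolation=cv2.INTER_CUBIC))
```

```text
(no output)
```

View pics/top0c.png

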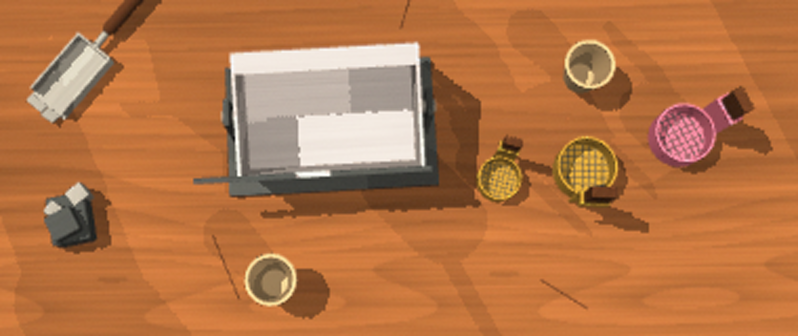

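View pics/scene0c.png

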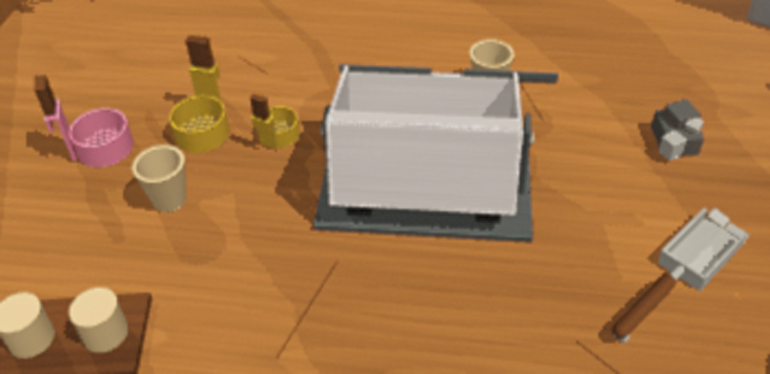

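```bash
cat > h.py <<'E'
import numpy as np,cv2
from scipy.spatial.transform import Rotation as R
def cloud(d,c):
    f=d.shape[0]/2/np.tan(np.radians(c["fovy"]/2))
    v,u=np.mgrid[:d.shape[0],:d.shape[1]]
    P=np.stack([(u-c["cx"])/f*d,(v-c["cy"])/f*d,d],-1)
    T=np.array(c["T"]); return P@T[:3,:3].T+T[:3,3]
def proj(p,c,h=400):
    f=h/2/np.tan(np.radians(c["fovy"]/2)); T=np.array(c["T"])
    q=(np.atleast_2d(p)-T[:3,3])@T[:3,:3]
    return np.stack([q[:,0]/q[:,2]*f+c["cx"],q[:,1]/q[:,2]*f+c["cy"]],-1)
def down(yaw):  # jaws(z) along heading yaw, tool y down
    z=np.array([np.cos(yaw),np.sin(yaw),0]);y=np.array([0,0,-1.]);x=np.cross(y,z)
    return R.from_matrix(np.stack([x,y,z],1)).as_rotvec()
E
python3 - <<'E'
from plant import r,cams,spotter
from h import *
s=r.sense(); print(np.round(R.from_rotvec(s["eef_rot"]).as_matrix(),3).tolist())
d=np.load("pics/top0.npy");c=cams.calibration("top");P=cloud(d,c)
for (u,v) in [(262,158),(347,154),(270,213),(350,210),(243,216),(357,217),(298,213),(305,195),(305,156),(435,221),(440,222),(429,208),(258,187),(356,185),(388,214),(279,264),(430,160)]: print((u,v),np.round(P[v,u],3))
m=spotter.masks_of
cams.grab_frame("top")
for k in m("top","sieve_grip")[:4]:
    q=P[k["mask"]]; print("grip",k["score"],k["bbox"],np.round(q.mean(0),3),np.round(np.percentile(q,[2,50,98],axis=0),3).tolist())
for y in range(-8,0):pass
sel=(P[...,2]>0.02)&(P[...,0]>0.3)&(P[...,0]<.75)&(abs(P[...,1])<.5)
sc=cams.calibration("scene");ds=np.load("pics/scene0.npy");Q=cloud(ds,sc)
for (lo,hi) in [((.45,-.33,.05),(.62,-.2,.2))]:
  for n,X in (("top",P),("scene",Q)):
    w=((X>lo)&(X<hi)).all(-1); X=X[w]
    for z in np.arange(.04,.17,.01):
        k=X[abs(X[:,2]-z)<.005]
        if len(k): print(n,round(z,2),len(k),np.round(k.min(0),3),np.round(k.max(0),3))
E
```

```text
[[-0.899, -0.0, 0.437], [-0.437, 0.0, -0.899], [0.0, -1.0, -0.0]]
(262, 158) [0.628 0.098 0.167]
(347, 154) [ 0.636 -0.11   0.162]
(270, 213) [0.499 0.082 0.124]
(350, 210) [ 0.503 -0.116  0.127]
(243, 216) [0.491 0.148 0.13 ]
(357, 217) [ 0.502 -0.14   0.016]
(298, 213) [0.498 0.013 0.123]
(305, 195) [ 0.561 -0.002  0.033]
(305, 156) [ 0.632 -0.007  0.164]
(435, 221) [ 0.472 -0.324  0.128]
(440, 222) [ 0.469 -0.335  0.134]
(429, 208) [ 0.525 -0.337  0.007]
(258, 187) [0.566 0.113 0.121]
(356, 185) [ 0.592 -0.14   0.009]
(388, 214) [ 0.512 -0.226  0.001]
(279, 264) [0.38  0.07  0.005]
(430, 160) [ 0.658 -0.345  0.014]
grip 0.94 [417.8, 197.5, 444.5, 228.5] [ 0.51  -0.33   0.038] [[0.463, -0.365, -0.001], [0.515, -0.33, 0.009], [0.552, -0.294, 0.137]]
grip 0.72 [459.6, 172.9, 507.6, 208.7] [ 0.564 -0.468  0.042] [[0.523, -0.506, -0.001], [0.568, -0.474, 0.02], [0.594, -0.42, 0.136]]
grip 0.64 [376.0, 197.3, 398.4, 226.2] [ 0.515 -0.224  0.023] [[0.48, -0.246, -0.003], [0.515, -0.225, 0.007], [0.543, -0.195, 0.099]]
top 0.05 4 [ 0.53  -0.327  0.051] [ 0.615 -0.23   0.054]
top 0.06 27 [
[... 345 characters left out ...]
[ 0.464 -0.328  0.116] [ 0.476 -0.313  0.122]
top 0.13 31 [ 0.464 -0.33   0.127] [ 0.477 -0.313  0.135]
top 0.14 15 [ 0.466 -0.33   0.135] [ 0.476 -0.313  0.139]
scene 0.05 20 [ 0.48  -0.328  0.05 ] [ 0.618 -0.215  0.054]
scene 0.06 58 [ 0.462 -0.33   0.055] [ 0.62  -0.217  0.065]
scene 0.07 48 [ 0.464 -0.329  0.065] [ 0.62  -0.218  0.075]
scene 0.08 43 [ 0.467 -0.33   0.075] [ 0.549 -0.219  0.085]
scene 0.09 50 [ 0.464 -0.329  0.085] [ 0.549 -0.218  0.095]
scene 0.1 28 [ 0.469 -0.328  0.095] [ 0.545 -0.221  0.104]
scene 0.11 19 [ 0.469 -0.33   0.105] [ 0.482 -0.312  0.114]
scene 0.12 22 [ 0.468 -0.329  0.115] [ 0.483 -0.312  0.124]
scene 0.13 26 [ 0.468 -0.33   0.125] [ 0.482 -0.313  0.134]
```

Run:
```python
from plant import r,cams,spotter
from h import *
for nm,p,yaw in [("s1",(.44,-.31,.30),0.3),("b1",(.50,-.06,.33),0.1),]:
    print(r.solve_ik(p,down(yaw)))
    r.move_pose(p,down(yaw)); c=cams.calibration("wrist"); im,d=cams.grab_frame("wrist")
    cv2.imwrite(f"pics/{nm}.png",im);np.savez(f"pics/{nm}.npz",d=d,**{k:np.array(v) for k,v in c.items() if k in("fovy","cx","cy","T")})
    if nm=="s1":
        for k in spotter.masks_of("wrist","sieve"): print(k["score"],k["bbox"])
print(r.sense()["t"])
```

```text
[ 0.89019837  0.20358381 -0.38832311  1.69814326  0.08060668  1.25561169
  0.78409747]
0.96 [366.8, 82.5, 438.6, 137.1]
0.67 [327.1, 163.2, 401.7, 223.3]
0.67 [343.6, 255.2, 400.4, 371.9]
[ 0.57017244  0.12899509 -0.56263331  1.72474199  0.07111293  1.30820272
  0.09280764]
3.125
```

View pics/s1.png

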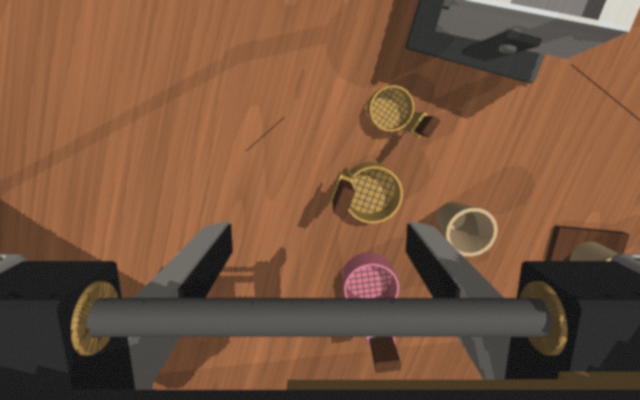

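View pics/b1.png

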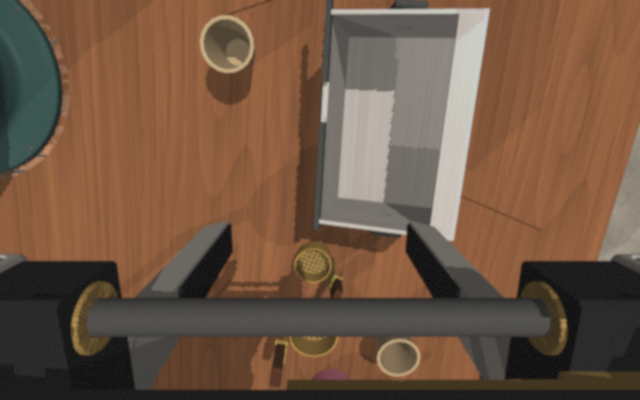

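The wrist view s1 shows small yellow sieve (391,108), large yellow sieve (373,193), handle (345,190), and pink (371,290). The large brass one at (373,193) fits: it isn't pink and is the larger of the yellow pair. In b1, the notch shows as a white gap in the dark strip near (324,103).

Run:
```python
from h import *
from scipy.optimize import least_squares
z=np.load("pics/s1.npz");c={k:(z[k] if k=="T" else float(z[k])) for k in("fovy","cx","cy","T")};P=cloud(z["d"],c)
X=P[60:260,300:430].reshape(-1,3)
w=(X[:,0]>.44)&(X[:,0]<.58)&(X[:,1]<-.27)&(X[:,1]>-.40)
X=X[w]
h=X[(X[:,2]>.127)&(X[:,2]<.145)];print("handle top",len(h),np.round(h.mean(0),4),np.round(h.min(0),3),np.round(h.max(0),3))
a=cv2.minAreaRect((h[:,:2]*1000).astype(np.float32));print(a)
k=X[(X[:,2]>.034)&(X[:,2]<.046)];f=least_squares(lambda p:np.hypot(k[:,0]-p[0],k[:,1]-p[1])-p[2],[.51,-.34,.037],loss="soft_l1",f_scale=.002);print("cup",len(k),f.x)
d=f.x[:2]-h.mean(0)[:2];print("dist",np.hypot(*d),"yaw",np.degrees(np.arctan2(d[1],d[0])))
z=np.load("pics/b1.npz");c={k:(z[k] if k=="T" else float(z[k])) for k in("fovy","cx","cy","T")};P=cloud(z["d"],c)
for (u,v) in [(321,180),(324,60),(329,15),(320,215),(324,100),(324,110),(480,20),(446,230),(470,120),(455,120),(436,220),(345,225),(330,2)]: print((u,v),np.round(P[v,u],4))
for v in range(0,225,8):
    row=P[v,305:345]; i=np.argmax(row[:,2]); print(v,i+305,np.round(row[i],3),end=" | ")
im=cv2.imread("pics/b1.png");cv2.imwrite("pics/b1c.png",cv2.resize(im[0:240,290:350],None,fx=5,fy=2.5,interpolation=cv2.INTER_CUBIC))
im=cv2.imread("pics/s1.png");cv2.imwrite("pics/s1c.png",cv2.resize(im[140:240,290:430],None,fx=5,fy=5,interpolation=cv2.INTER_CUBIC))
```

```text
handle top 411 [ 0.4713 -0.3283  0.1338] [ 0.464 -0.344  0.127] [ 0.479 -0.314  0.136]
((471.79473876953125, -328.9202575683594), (29.84135627746582, 14.151104927062988), 87.62479400634766)
cup 456 [ 0.51816074 -0.33139928  0.03626524]
dist 0.04695441840329955 yaw -3.7985242569281756
(321, 180) [ 0.504  -0.0714  0.131 ]
(324, 60) [0.4948 0.0522 0.1318]
(329, 15) [0.4955 0.0942 0.1312]
(320, 215) [ 0.507  -0.1125  0.1274]
(324, 100) [0.4989 0.0135 0.1226]
(324, 110) [0.4999 0.0032 0.1225]
(480, 20) [0.6308 0.0953 0.1652]
(446, 230) [ 0.6364 -0.104   0.1661]
(470, 120) [0.6393 0.0078 0.1651]
(455, 120) [0.6258 0.0064 0.163 ]
(436, 220) [ 0.6255 -0.0953  0.1627]
(345, 225) [ 0.5354 -0.1181  0.138 ]
(330, 2) [0.4953 0.1058 0.1314]
0 330 [0.495 0.107 0.133] | 8 330 [0.496 0.1   0.133] | 16 326 [0.493 0.093 0.132] | 24 327 [0.494 0.086 0.133] | 32 326 [0.494 0.078 0.133] | 40 328 [0.497 0.071 0.133] | 48 328 [0.498 0.064 0.133] | 56 325 [0.495 0.056 0.132] | 64 327 [0.498 0.049 0.132] | 72 324 [0.496 0.041 0.132] | 80 322 [0.495 0.033 0.132] | 88 327 [0.501 0.026 0.125] | 96 327 [0.502 0.018 0.124] | 104 325 [0.5   0.009 0.124] | 112 326 [0.502 0.001 0.125] | 120 326 [ 0.503 -0.007  0.126] | 128 320 [ 0.497 -0.016  0.132] | 136 322 [ 0.5   -0.024  0.133] | 144 321 [ 0.5   -0.032  0.133] | 152 320 [ 0.5   -0.041  0.133] | 160 322 [ 0.503 -0.049  0.132] | 168 321 [ 0.503 -0.058  0.134] | 176 325 [0.494 0.006 0.509] | 184 341 [0.494 0.006 0.509] | 192 320 [ 0.504 -0.085  0.132] | 200 316 [ 0.501 -0.094  0.133] | 208 317 [ 0.503 -0.103  0.132] | 216 338 [0.494 0.006 0.509] | 224 343 [ 0.533 -0.117  0.14 ] |
```

View pics/b1c.png

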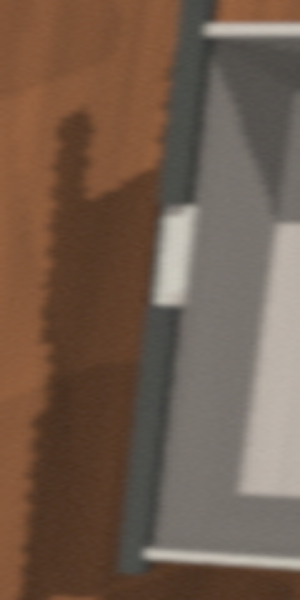

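View pics/s1c.png

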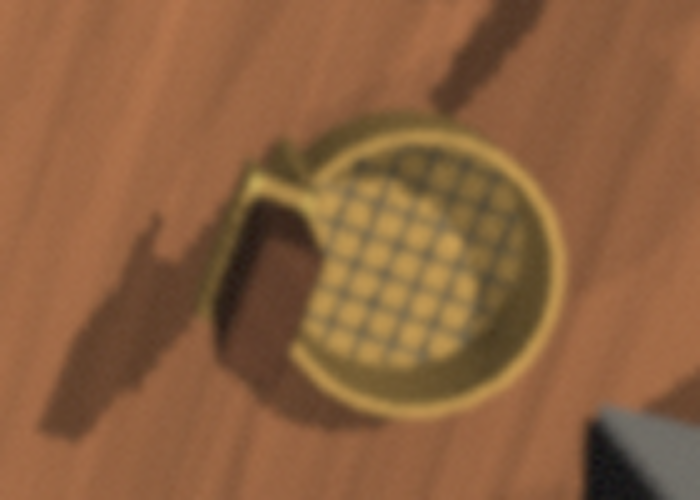

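Run:
```python
from plant import r,cams,spotter,claw
from h import *
yaw=np.pi/2+.035; o=down(yaw)
claw.set_gripper(0.0,10)
ux=np.array([np.cos(.035),np.sin(.035)]); pin=np.array([.582,-.003])
def pt(th,dz=0):
    x=.0625*np.cos(th)-.055*np.sin(th); z=.095+.055*np.cos(th)+.0625*np.sin(th)
    return np.r_[pin+ux*x,z+dz]
r.move_pose(pt(.26,.05),o); r.line_to(pt(.27,.006),feed=.1)
f0=r.sense()["force"];print("f0",f0)
up=False
for th in list(np.arange(.24,.03,-.03))+list(np.arange(.03,-.06,-.012)):
    r.line_to(pt(th),feed=.05); s=r.sense(); f=s["force"]-f0
    print(round(th,3),np.round(s["eef_pos"],4),np.round(f,1),round(s["t"],2))
    if f[2]>32: break
p=s["eef_pos"]+[0,0,.08]; r.line_to(p,feed=.2)
# look
q=[.47,0.0,.33]; r.move_pose(q,o); c=cams.calibration("wrist"); im,d=cams.grab_frame("wrist")
cv2.imwrite("pics/b2.png",im);np.savez("pics/b2.npz",d=d,**{k:np.array(c[k]) for k in("fovy","cx","cy","T")})
print(r.sense()["t"])
```

```text
f0 [-0.95302214 -0.4365499   0.159004  ]
0.24 [ 0.6312 -0.0011  0.1644] [4.5 0.4 7.4] 6.56
0.21 [ 0.6329 -0.001   0.163 ] [ 1.5  0.8 10.1] 6.81
0.18 [ 0.6347 -0.0009  0.1615] [ 1.4  0.7 10.8] 7.06
0.15 [ 0.6365 -0.0009  0.1598] [0.7 0.7 9.4] 7.31
0.12 [ 0.6383 -0.0008  0.1581] [0.5 0.3 8.3] 7.56
0.09 [ 0.6401 -0.0007  0.1563] [-0.1  2.2  8. ] 7.81
0.06 [ 0.6417 -0.0007  0.1544] [-0.5  0.4  7.7] 8.06
0.03 [ 6.434e-01 -6.000e-04  1.526e-01] [-0.8  1.5  7. ] 8.31
0.018 [ 6.439e-01 -5.000e-04  1.519e-01] [-2.2  1.1  9. ] 8.56
0.006 [ 6.446e-01 -5.000e-04  1.512e-01] [-2.6  0.8  8.3] 8.81
-0.006 [ 6.452e-01 -5.000e-04  1.504e-01] [-3.2 -0.1  9.1] 9.06
-0.018 [ 6.454e-01 -5.000e-04  1.502e-01] [-11.4  -0.2  20.5] 9.31
-0.03 [ 6.456e-01 -5.000e-04  1.501e-01] [-18.2  -0.9  33. ] 9.56
10.9917
```

View pics/b2.png

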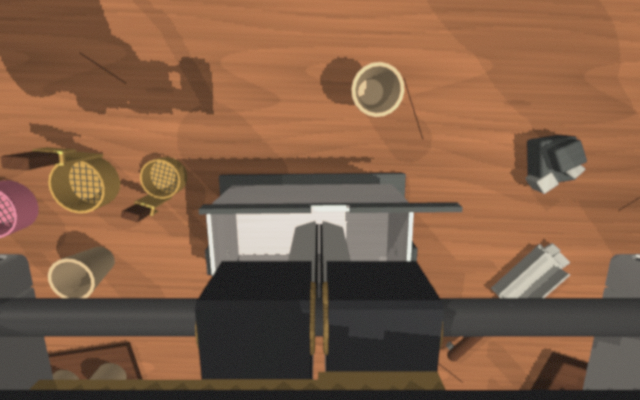

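The bin reached its stop: z held at 0.150 while the force rose to 33 N. In b2 the strip runs along row ~208, with the notch at columns 312–348.

Run:
```python
from h import *
z=np.load("pics/b2.npz");c={k:(z[k] if k=="T" else float(z[k])) for k in("fovy","cx","cy","T")};P=cloud(z["d"],c);im=cv2.imread("pics/b2.png")
X=P[195:222,195:470].reshape(-1,3); w=(X[:,2]>.145)&(X[:,2]<.155);S=X[w]
print("crest z",np.median(S[:,2]),S.min(0),S.max(0))
for lo in np.arange(-.17,.17,.02):
    k=S[(S[:,1]>lo)&(S[:,1]<lo+.02)]
    if len(k): print(round(lo+.01,3),len(k),np.round([k[:,0].min(),k[:,0].mean(),k[:,0].max()],4))
print(np.polyfit(S[:,1],S[:,0],1))
for u in range(300,360,2):
    col=P[198:216,u]; ok=col[(col[:,2]>.12)&(col[:,2]<.16)]; 
    if len(ok): j=ok[np.argmax(ok[:,2])];print(u,np.round(j,4),end="|")
print()
# side walls
for v in (230,245):
  for u in list(range(200,225,3))+list(range(400,425,3)): print((u,v),np.round(P[v,u],3),end=" ")
cv2.imwrite("pics/b2c.png",cv2.resize(im[170:280,190:470],None,fx=2.8,fy=2.8,interpolation=cv2.INTER_CUBIC))
```

```text
crest z 0.15010332369402052 [ 0.50029238 -0.12796717  0.14503269] [0.52606966 0.15156695 0.15275098]
-0.12 154 [0.5112 0.5159 0.5261]
-0.1 134 [0.5104 0.5134 0.5172]
-0.08 125 [0.5094 0.5126 0.5165]
-0.06 117 [0.5086 0.5114 0.5147]
-0.04 126 [0.5078 0.5106 0.5142]
-0.02 128 [0.5068 0.5099 0.5134]
-0.0 7 [0.5069 0.5095 0.5127]
0.04 121 [0.5044 0.5076 0.5113]
0.06 121 [0.5037 0.5064 0.5098]
0.08 126 [0.5028 0.5055 0.509 ]
0.1 174 [0.502  0.5071 0.5188]
0.12 132 [0.5012 0.504  0.5076]
0.14 132 [0.5003 0.5034 0.5073]
0.16 10 [0.5003 0.5024 0.5066]
[-0.04209637  0.5094808 ]
300 [ 0.5104 -0.0201  0.1512]|302 [ 0.5094 -0.018   0.1509]|304 [ 0.5081 -0.0159  0.1511]|306 [ 0.508  -0.0138  0.1512]|308 [ 0.5068 -0.0117  0.1514]|310 [ 0.5069 -0.0096  0.1507]|312 [ 0.5124 -0.0075  0.1434]|314 [ 0.5078 -0.0054  0.1435]|316 [ 0.5101 -0.0032  0.143 ]|318 [ 0.5055 -0.0012  0.1431]|320 [0.5108 0.0011 0.144 ]|322 [0.505  0.0031 0.1442]|324 [0.5119 0.0055 0.1436]|326 [0.5096 0.0076 0.1434]|328 [0.5118 0.0099 0.1434]|330 [0.5074 0.0118 0.143 ]|332 [0.5072 0.014  0.1432]|334 [0.5073 0.0162 0.1427]|336 [0.5
[... 801 characters left out ...]
 0.001] (418, 230) [0.58  0.153 0.002] (421, 230) [ 0.58   0.159 -0.001] (424, 230) [ 0.58   0.163 -0.   ] (200, 245) [ 0.615 -0.18   0.001] (203, 245) [ 0.615 -0.175  0.001] (206, 245) [ 0.615 -0.17   0.002] (209, 245) [ 0.553 -0.119  0.15 ] (212, 245) [ 0.552 -0.115  0.151] (215, 245) [ 0.556 -0.115  0.14 ] (218, 245) [ 0.561 -0.115  0.128] (221, 245) [ 0.565 -0.114  0.119] (224, 245) [ 0.57  -0.114  0.108] (400, 245) [0.558 0.098 0.119] (403, 245) [0.552 0.097 0.134] (406, 245) [0.548 0.097 0.145] (409, 245) [0.545 0.099 0.15 ] (412, 245) [0.56  0.114 0.113] (415, 245) [0.605 0.152 0.   ] (418, 245) [ 0.605  0.156 -0.   ] (421, 245) [ 0.605  0.161 -0.   ] (424, 245) [ 0.605  0.166 -0.001]
```

View pics/b2c.png

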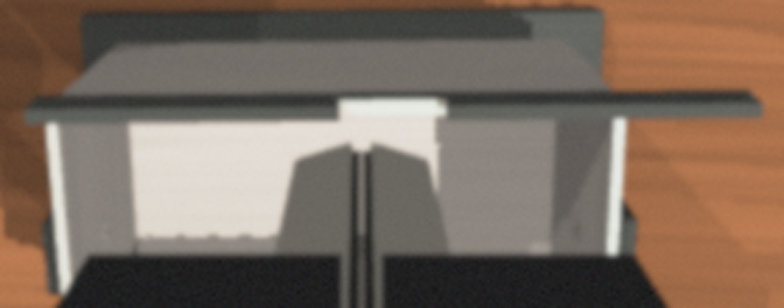

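Run:
```python
from plant import r,cams,spotter,claw
from h import *
o=down(-.047); g=np.array([.4715,-.3287,.096])
r.move_pose(g+[0,0,.12],o)
claw.set_gripper(0.05,40)
r.line_to(g,feed=.12); s=r.sense();print(np.round(s["eef_pos"],4),np.round(s["force"],1))
claw.set_gripper(0.0,40); s=r.sense();print(s["grip_width"],np.round(s["force"],1),s["t"])
r.line_to(g+[0,0,.03],feed=.06); r.line_to(g+[0,0,.19],feed=.15)
s=r.sense();print(s["grip_width"],np.round(s["force"],2),s["t"])
for n in("wrist","scene"):
    c=cams.calibration(n); im,d=cams.grab_frame(n)
    cv2.imwrite(f"pics/{n}3.png",im);np.savez(f"pics/{n}3.npz",d=d,**{k:np.array(c[k]) for k in("fovy","cx","cy","T")})
```

```text
[ 0.4719 -0.3289  0.0967] [-0.3 -0.8  0.3]
0.013708087445523022 [-1.3  0.   1.2] 15.0
0.013801272072562095 [-0.16  0.12 -2.7 ] 16.8667
```

View pics/wrist3.png

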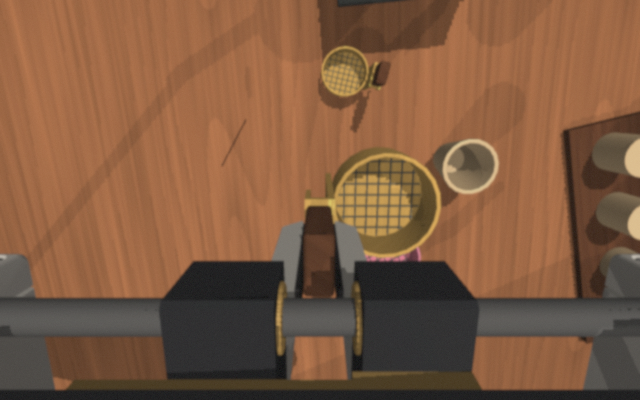

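View pics/scene3.png

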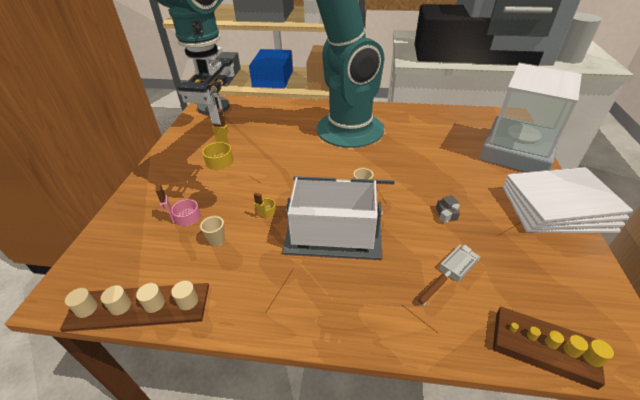

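The large brass sieve is held upright: cup at (387,203) and handle at (319,250) in the wrist view. The bystanders haven't moved. Next I measure the cup relative to the tool.

Run:
```python
from plant import r
from h import *
from scipy.optimize import least_squares
s=r.sense();t=s["eef_pos"];print(t)
for n,(a,b,e,g) in (("wrist",(140,265,320,450)),("scene",(130,175,195,240))):
    z=np.load(f"pics/{n}3.npz");c={k:(z[k] if k=="T" else float(z[k])) for k in("fovy","cx","cy","T")};P=cloud(z["d"],c)
    X=P[a:b,e:g].reshape(-1,3);X=X[(X[:,2]>.16)&(X[:,0]>t[0]+.004)&(X[:,2]<.26)]
    zt=np.percentile(X[(X[:,0]>t[0]+.03)][:,2],97);k=X[(X[:,2]>zt-.005)&(X[:,0]>t[0]+.015)]
    f=least_squares(lambda p:np.hypot(k[:,0]-p[0],k[:,1]-p[1])-p[2],[t[0]+.047,t[1],.037],loss="soft_l1",f_scale=.002)
    print(n,"cup top z",zt,"expected",t[2]+.019-.005-.07,f.x, "rel",f.x[:2]-t[:2])
    A=np.c_[k[:,:2],np.ones(len(k))];print("slope",np.linalg.lstsq(A,k[:,2],rcond=None)[0][:2],len(k))
    if n=="scene":
        h=P[80:150,205:235].reshape(-1,3);h=h[(h[:,2]>t[2]-.02-.03)&(h[:,2]<t[2]+.03)&(abs(h[:,1]-t[1])<.05)];print(np.round(h.mean(0),4),len(h))
```

```text
[ 0.4712369  -0.3285178   0.28516772]
wrist cup top z 0.22962118182168445 expected 0.22916771918108586 [ 0.5181509  -0.33052246  0.03604973] rel [ 0.046914   -0.00200467]
slope [-0.00089315  0.01031183] 1347
scene cup top z 0.227209480676513 expected 0.22916771918108586 [ 0.51988213 -0.3291259   0.03635905] rel [ 0.04864523 -0.00060811]
slope [-0.00272234  0.00935236] 115
[ 0.4807 -0.3241  0.2751] 346
```

Run:
```python
from plant import r,cams,spotter,claw
from h import *
o=down(.042)
def P(y,z): return np.array([.5092-.042*y,y,z])
y=-.0125
r.line_to(P(y,.285),o,feed=.2)
r.line_to(P(y,.195),feed=.12); r.pause(.1)
f0=np.mean([r.sense()["force"] for _ in range(1)],0);print("f0",np.round(f0,2))
for n in("wrist","scene"):
    im,d=cams.grab_frame(n); cv2.imwrite(f"pics/{n}4.png",im)
z=.195
while z>.160:
    z-=.002 if z>.170 else .001
    r.line_to(P(y,z),feed=.03); s=r.sense(); f=s["force"]-f0
    if abs(f).max()>1.2 or z<.172: print(round(z,4),np.round(s["eef_pos"],4),np.round(f,1),np.round(s["ft_torque"],2))
    if f[2]>3.5 or abs(f[:2]).max()>6: break
print(s["t"])
```

```text
f0 [-0.13 -0.46 -2.71]
0.171 [ 0.5097 -0.0125  0.1709] [0.3 0.2 0. ] [-0.07  0.01  0.04]
0.169 [ 0.5097 -0.0125  0.1689] [0.2 1.5 0.3] [-0.06  0.01 -0.03]
0.168 [ 0.5097 -0.0125  0.168 ] [0.7 0.6 0.8] [-0.04  0.01 -0.01]
0.167 [ 0.5097 -0.0125  0.167 ] [0.6 2.  1. ] [-0.04  0.02 -0.03]
0.166 [ 0.5097 -0.0125  0.166 ] [0.1 1.  0.5] [ 0.    0.01 -0.02]
0.165 [ 0.5097 -0.0125  0.1649] [0.2 1.  1. ] [-0.03  0.02 -0.03]
0.164 [ 0.5097 -0.0125  0.164 ] [ 0.5 -0.1  0.5] [-0.01  0.06  0.03]
0.163 [ 0.5094 -0.0125  0.1632] [-5.6  0.5  9.8] [-0.09  1.38 -0.03]
24.5583
```

View pics/wrist4.png

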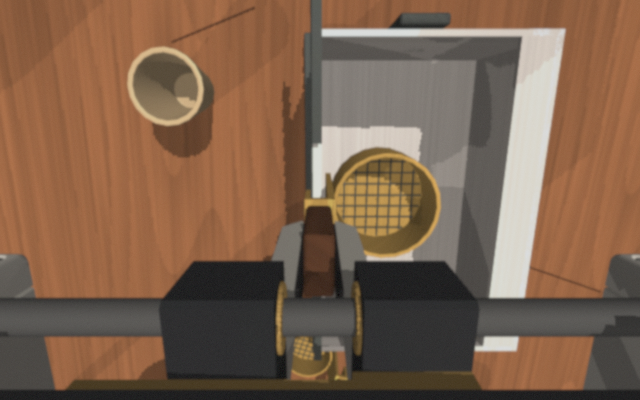

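Run:
```python
from plant import r,cams,spotter,claw
from h import *
def P(y,z): return np.array([.5092-.042*y,y,z])
f0=np.array([-.13,-.46,-2.71])
y=-.0125;z=.1634
def go(feed=.03):
    r.line_to(P(y,z),feed=feed);s=r.sense();f=s["force"]-f0
    print(round(y,4),round(z,4),np.round(s["eef_pos"],4),np.round(f,1));return f,s
z=.1645;go();z=.1637;f,s=go();n=0
while f[2]<1.5 and n<4: z-=.0002;f,s=go();n+=1
while y<.022:
    y+=.002; f,s=go()
    if abs(f[1])>7: break
    if f[2]>5: z+=.0003
    elif f[2]<1.0:
        z-=.0003
        if z<.1626: print("drop?");break
print(s["t"])
```

```text
-0.0125 0.1645 [ 0.5098 -0.0125  0.1645] [-0.1  0.4  0.9]
-0.0125 0.1637 [ 0.5097 -0.0125  0.1636] [0.5 0.5 0.5]
-0.0125 0.1635 [ 0.5097 -0.0125  0.1635] [-0.3  0.6  0.8]
-0.0125 0.1633 [ 0.5098 -0.0125  0.1634] [-0.2  0.9  2.5]
-0.0105 0.1633 [ 0.5097 -0.0102  0.1634] [-0.   1.8  1.4]
-0.0085 0.1633 [ 0.5096 -0.0083  0.1633] [0.4 1.5 2.1]
-0.0065 0.1633 [ 0.5095 -0.0063  0.1633] [0.5 1.7 3.1]
-0.0045 0.1633 [ 0.5094 -0.0043  0.1633] [-0.3  0.2  3.6]
-0.0025 0.1633 [ 0.5093 -0.0023  0.1633] [0.  0.5 3.7]
-0.0005 0.1633 [ 5.092e-01 -3.000e-04  1.633e-01] [-0.3  0.5  2.1]
0.0015 0.1633 [0.5091 0.0017 0.1633] [-0.2  1.3  2.8]
0.0035 0.1633 [0.509  0.0037 0.1633] [0.1 0.5 3.4]
0.0055 0.1633 [0.5089 0.0057 0.1633] [-0.2  0.9  2. ]
0.0075 0.1633 [0.5088 0.0077 0.1633] [0.1 0.4 2.5]
0.0095 0.1633 [0.5087 0.0097 0.1632] [0.1 0.4 0.2]
0.0115 0.163 [0.5086 0.0117 0.1629] [0.7 0.3 1. ]
0.0135 0.163 [0.5086 0.0136 0.163 ] [ 0.  -0.2  0.6]
0.0155 0.1627 [0.5086 0.0152 0.1627] [ 0.6 -2.9  0.3]
drop?
29.0583
```

Run:
```python
from plant import r,cams,spotter,claw
from h import *
def P(y,z): return np.array([.5092-.042*y,y,z])
f0=np.array([-.13,-.46,-2.71])
y=.0117;z=.1627
def go(feed=.03):
    r.line_to(P(y,z),feed=feed);s=r.sense();f=s["force"]-f0
    print(round(y,4),round(z,4),np.round(s["eef_pos"],4),np.round(f,1));return f,s
go()
while z>.1535:
    z-=.001 if z>.1575 else .0003
    f,s=go()
    if f[2]>2.5 or abs(f[:2]).max()>5: break
print(s["t"])
for n in("wrist","scene"):
    im,d=cams.grab_frame(n); cv2.imwrite(f"pics/{n}5.png",im)
```

```text
0.0117 0.1627 [0.5087 0.0116 0.1627] [-0.7  0.4  0.7]
0.0117 0.1617 [0.5086 0.0118 0.1616] [0.  1.  0.3]
0.0117 0.1607 [0.5087 0.0118 0.1606] [-0.1  0.2  0.8]
0.0117 0.1597 [0.5087 0.0117 0.1596] [0.3 0.3 0.7]
0.0117 0.1587 [0.5087 0.0117 0.1586] [ 0.1  0.2 -0.7]
0.0117 0.1577 [0.5087 0.0117 0.1576] [ 0.  -0.  -0.2]
0.0117 0.1567 [0.5087 0.0117 0.1566] [0.4 0.2 1.1]
0.0117 0.1564 [0.5087 0.0117 0.1564] [-0.3 -0.3 -0.4]
0.0117 0.1561 [0.5087 0.0117 0.1561] [-0.2  0.5  1.1]
0.0117 0.1558 [0.5087 0.0117 0.1558] [-0.2  1.3  1.7]
0.0117 0.1555 [0.5087 0.0117 0.1555] [0.1 1.2 0.1]
0.0117 0.1552 [0.5087 0.0117 0.1553] [-1.8  0.6  5.3]
32.0833
```

View pics/wrist5.png

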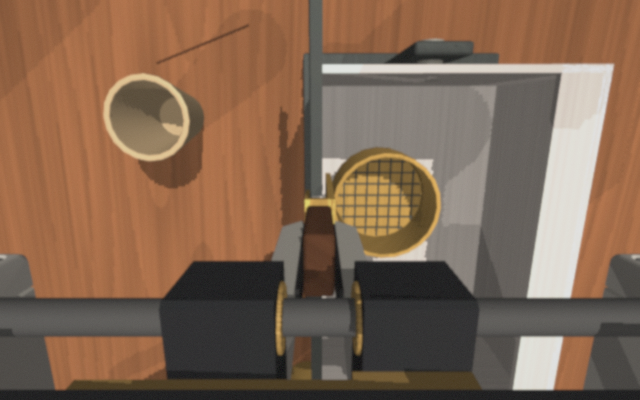

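Run:
```python
from plant import r,cams,spotter,claw
from h import *
s=r.sense();p=np.array([.5087,.0117,.1555]); r.line_to(p,feed=.02)
claw.set_gripper(0.04,10); print(np.round(r.sense()["force"],1))
r.line_to(p+[0,0,.03],feed=.04); r.line_to(p+[0,0,.17],feed=.15)
r.pause(.3)
r.move_pose([.47,.0,.38],down(np.pi/2+.042))
for n in("wrist","scene","top"):
    c=cams.calibration(n); im,d=cams.grab_frame(n)
    cv2.imwrite(f"pics/{n}6.png",im);np.savez(f"pics/{n}6.npz",d=d,**{k:np.array(c[k]) for k in("fovy","cx","cy","T")})
print(r.sense()["t"])
im=cv2.imread("pics/scene6.png");cv2.imwrite("pics/scene6c.png",cv2.resize(im[150:320,140:490],None,fx=2.2,fy=2.2,interpolation=cv2.INTER_CUBIC))
```

```text
[ 0.9  0.3 -0.6]
37.0083
```

View pics/wrist6.png

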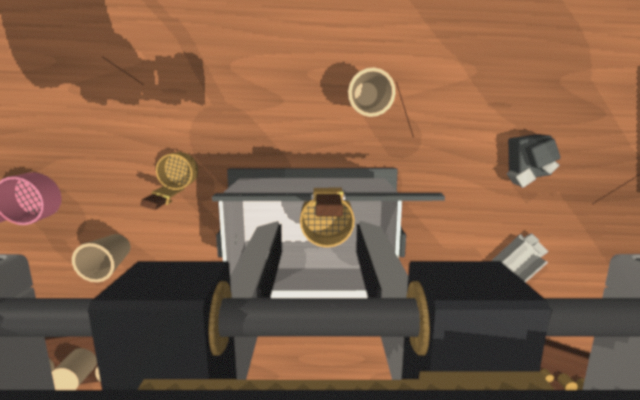

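View pics/scene6c.png

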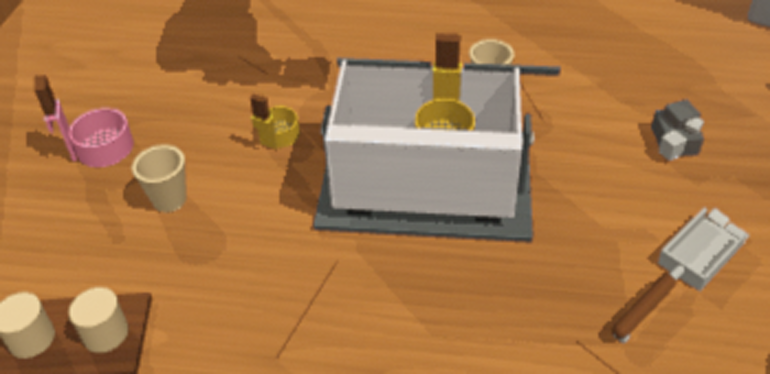

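Run:
```python
from h import *
for n in("wrist","scene","top"):
    z=np.load(f"pics/{n}6.npz");c={k:(z[k] if k=="T" else float(z[k])) for k in("fovy","cx","cy","T")};X=cloud(z["d"],c).reshape(-1,3)
    h=X[(X[:,2]>.155)&(X[:,2]<.22)&(abs(X[:,0]-.51)<.035)&(abs(X[:,1]-.012)<.04)]
    if len(h): print(n,len(h),"handle top z",np.percentile(h[:,2],95),"exp",.142+.052,"y",np.percentile(h[:,1],[3,97]),"x",np.percentile(h[:,0],[3,97]))
    S=X[(X[:,2]>.13)&(X[:,2]<.165)&(abs(X[:,0]-.509)<.012)&(abs(X[:,1])>.05)&(abs(X[:,1])<.09)]
    L=X[(X[:,2]>.13)&(X[:,2]<.18)&(abs(X[:,0]-.643)<.01)&(abs(X[:,1])<.09)]
    print("front z",np.median(S[:,2]) if len(S) else None,"ledge z",np.median(L[:,2]) if len(L) else None)
    N=X[(X[:,2]>.147)&(X[:,2]<.156)&(abs(X[:,0]+.042*X[:,1]-.509)<.006)&(abs(X[:,1])<.17)];print("strip y",N[:,1].min(),N[:,1].max())
    k=X[(X[:,0]>.53)&(X[:,0]<.61)&(abs(X[:,1]-.01)<.045)&(X[:,2]>.09)&(X[:,2]<.125)]
    if len(k)>20: print("cup rim z",np.percentile(k[:,2],95),"exp .10", np.linalg.lstsq(np.c_[k[:,:2],np.ones(len(k))],k[:,2],rcond=None)[0][:2])
```

```text
wrist 570 handle top z 0.19465523946022767 exp 0.19399999999999998 y [-0.0028305   0.02497997] x [0.50314227 0.5168008 ]
front z 0.14896832149501682 ledge z 0.15069394605945113
strip y -0.12814505760321046 0.15153136839762707
cup rim z 0.09965411385610523 exp .10 [-0.05111244 -0.00385427]
scene 150 handle top z 0.19212102053438485 exp 0.19399999999999998 y [-0.0007362   0.02631154] x [0.5067328  0.51918358]
front z 0.14188181708228675 ledge z 0.14867851085348271
strip y -0.1262234083141423 0.1516051644215788
cup rim z 0.09789169858675313 exp .10 [0.01780556 0.01218981]
front z None ledge z 0.15149874634510696
strip y -0.12702721397144273 0.1500231926825414
```

The sieve is home: handle top at 0.1947 against 0.194 expected. The strip hasn't shifted and the bin is upright. The arm is clear, so I'm handing in.

```bash
python3 -c "
from plant import r,sign_off
print(r.sense()['t']);print(sign_off())"
```

```text
37.0083
the job is handed in; nothing more can be done
None
```

I swung the bin upright, hung the brass sieve in the notch, let go of it and handed the job in at 37 s.

- **Bin:** I pressed the rear ledge down until it met the stop, at 33 N with the ledge at z = 0.150. The sieve was still standing in its place.
- **Sieve:** I took the larger yellow one by its handle block and set the lip on the rim strip about 24 mm to the -y side of the notch. I then slid it along at 1–4 N until it dropped, and lowered it until it seated 8 mm below the crest, at about 5 N.

**Last checks:**
- **Seating:** the handle top is at z ≈ 0.1947 and the cup rim at about 0.0997, against 0.194 and 0.100 expected when home.
- **Bin and strip:** the front crest (0.149) and rear ledge (0.151) are level, so the bin is upright. The strip ends are within about 1 mm of where they were.
- **Bystanders:** by eye, the galena, crucibles and scoop are where they started. I did not measure their positions again.

**Disagreements:**
- The first touch on the rim peaked at 9.8 N for one step, above the 3.5 N I aimed for but under the 12 N that would tip the bin.
- The scene camera read the front edge lower, at 0.142. I put this down to wall points in the sample, since the wrist view read 0.149.

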